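# Key a spacer onto an inclined port shaft and index the shutter

### The job

Take the keyed spacer (the ring with a tab inside its bore) and put it over the inclined shaft beside the lip that covers the keyway, then turn it until its tab goes under the lip and drops into the keyway, so that the spacer sits fully home against the face of the stand. Only then pull the shutter plate outward one click to its next stop, without overrunning it. Leave the plain ring and the lens cap where they lie.

Things in the scene. Friction and masses are not known exactly. Their poses are not given: they have to be found in the camera images.
- spacer: keyed spacer: loose fluted dark steel ring, 50 mm outside, 36 mm bore, 16 mm high, 50 to 100 g, flat on the bench, right way up. Origin: centre of underside; z up; +x from centre to its one inner tab. Tab: level with the ring's top (10 to 16 mm above the underside), 26 degrees wide, reaches in to 11 mm from the axis; the bore below it is plain. Nothing else here has such a tab.
- shaft: fixed steel shaft on the sloping face of the stand, leaning 30 deg from vertical (to the robot if the stand is square to it). Origin: on its axis at the face, where the spacer must sit; z out along the shaft; +x down the slope, to the keyway; +y the way the shutter pulls out. Home: spacer origin here, tab at +x. Face 112 mm (y) by 84 mm (x), its middle 62 mm above the bench.
- shoulder (a point): middle of the top of the shaft's shoulder, 20 mm along z from the face. Shoulder: 32 mm diameter, cut full height by one keyway 42 deg wide at +x. The spacer slips over it with 2 mm play all round till its tab rests on top (underside then 10 mm above the face), turns either way, and within 8 deg of +x can drop the last 10 mm; friction may hold it, so press lightly.
- lip (a point): outer edge of the lip over the keyway, at shaft x 15.5 mm, z 34.5 mm. It stands on the shaft's 18 mm core (40 mm high), spans 32 deg to either side of +x and z 32 to 37 mm, so the tab cannot go straight down into the keyway. With the tab 50 deg or more off +x, to either side, the spacer passes down beside it; then the turning tab passes under it, 6 mm clear.
- shutter (a joint): travel in m of the dark steel plate that slides in the stand just under the sloping face, outward along the shaft's +y. 0: pushed in, the first stop, where it starts; 0.025: next stop; 0.050: last stop. A spring detent holds it at each stop, takes about 4 to 7 N to leave and draws the plate in over the last 3 mm.
- shutter_grip (a point): point in the upright black grip at the outer end of the shutter plate, 11 mm below the grip's top, 98 mm from the shaft's axis along its +y with the shutter in, 12 mm above the face's level. Grip: 14 mm thick along shaft y (the slide), 22 mm wide along shaft x, stands 31 mm up from the plate, slanted as the shaft is. 35 mm free between it and the stand.
- plain_ring: plain black adapter ring without a tab, 43 mm across, 14 mm high, loose on the bench; leave it alone. Origin: centre of underside.
- cap: black lens cap, closed disc 40 mm across, 11 mm high, loose on the bench; leave it alone. Origin: centre of underside.
Not all that is in view belongs to the job. There is more than one size of the part that bears shaft; the job needs the larger.

How it is judged (in metres and radians):
On the way, in this order (a step that is already met when the one before it is completed fails the run):
1. the spacer is on the shaft, past the lip, its tab not yet in the keyway (z of spacer in the frame of shaft between 0.006 and 0.0165 m and distance between spacer and shaft below 0.018 m and angle between the z axis of spacer and the z axis of shaft, either way round below 0.25 rad), for 0.1 s.
2. the spacer is home, tab in the keyway, the shutter still at its first stop (z of spacer in the frame of shaft below 0.003 m and distance between spacer and shaft below 0.0045 m and angle between the z axis of spacer and the z axis of shaft, either way round below 0.08 rad and angle between the x axis of spacer and the x axis of shaft, either way round below 0.25 rad and value of joint shutter below 0.006 m), for 0.2 s.
At the end, for the whole second after the job is handed in: the spacer rests on the shaft with its tab in the keyway and its underside on the face (within 3 mm along the shaft, 4.5 mm in all, square to 0.08 rad), and the shutter stands at its second stop, 25 mm out, within 2.5 mm (z of spacer in the frame of shaft below 0.003 m and distance between spacer and shaft below 0.0045 m and angle between the z axis of spacer and the z axis of shaft, either way round below 0.08 rad and angle between the x axis of spacer and the x axis of shaft, either way round below 0.25 rad and linear speed of spacer below 0.02 m/s and value of joint shutter between 0.0225 and 0.0275 m); the robot touches nothing.
It fails at once if the shutter is pulled well past its next stop (value of joint shutter above 0.036 m).
It fails at once if the plain adapter ring or the lens cap is shifted (distance of any of plain_ring, cap from where it was at the start of the episode above 0.02 m).
It also fails if it takes over 61 s, if anything falls off the work surface, if the arm or the gripper's body presses on something with over 40 N, if the wrist force passes 120 N, or if a joint passes its speed limit or range.

### The arm

A 6-joint arm with a two-finger parallel gripper is mounted at the origin on a cart in front of the work surface, level with it; the furniture and walls round the work are solid. World frame = base frame: x ahead of the robot, y to its left, z up, the work surface at z = 0. Lengths are in m, angles in degrees, forces in N, time in s.
With the tool pointing down it reaches from about 0.25 to 0.725 m from the base axis. Payload 4 kg.
Tool frame: the origin (TCP) lies midway between the tips of the shut fingers; the grasp point (between the pads) lies 19 mm behind it; x points along the fingers, z is the direction in which the jaws open and shut, and the axes are right-handed (so a half turn about x gives the same grasp; the last joint's range is limited). The gripper opens to 85 mm and grips with 20 to 120 N. Pads are 22 mm wide; open, the fingers measure 114 mm over their backs; the gripper's body (76 mm by 85 mm) begins 54 mm behind the grasp point. The pads swing forward as they close: fully open they stand 13 mm farther back than shut.
Start: joints at [-64.572, 13.785, 0.286, 76.501, 0, 90], TCP at [0.215, -0.452, 0.231] pointing down, gripper open.
Joint ranges: [-155.79, 155.79], [-60.16, 107.12], [-62.33, 73.08], [-114, 123.19], [-81.49, 82.49], [-180, 180]. Speed limits (degrees/s): [159.86, 159.86, 180, 180, 180, 180].

### API

Orientations are given as [roll, pitch, yaw] about the fixed x, y, z axes, in that order (R = Rz(yaw) Ry(pitch) Rx(roll)).
In Python, from plant import manip, eoat, sensors, optics, ticket gives the robot as it stands. Calls block until the motion is done:
- manip.move_ptp(position, orientation): joint-space move of the TCP to a pose.
- manip.move_l(position, rot=None, feed=0.15, guard=None): straight line of the TCP; rot=None keeps the orientation; feed is the mean speed in m/s. With guard (N) it stops when the force on the tool has changed by that much, and returns True; else False.
- manip.move_joints(angles): joint-space move.
- eoat.open_gripper() and eoat.close_gripper(): open the fingers fully, or close them until they stop; the grip force is fixed at half the most.
- manip.dwell(seconds).
- manip.ik(position, orientation): joint angles nearest the present ones, or None.
- sensors.read_state(): the state.
- optics.snapshot(name): name is "scene" or "top" or "wrist"; returns the picture (420x560x3 uint8, red, green, blue); there is no depth.
- optics.camera_model(name): a dict with "fx", "fy", "cx", "cy" (pixels), "world_from_camera" (4x4, takes a point from camera to world coordinates); the wrist camera has in their place "tool_from_camera" (4x4, takes a point from camera to tool coordinates, whose origin is the TCP and whose axes are the tool frame's). Camera axes: x right, y down, z forward; pixel columns grow to the right and rows downward; lengths in m; the calibration is good to about 2 mm. A picture is of the moment at which its call begins: read the wrist's pose just before it. camera_model takes no time and is no camera call.
A pose or a line that the arm cannot do raises manip.IKError and nothing moves.
- ticket.close_job(): hands the job in, once; it reports no verdict.
Trained networks look in the newest picture that a camera, given by its name, has taken for a name from the list of things; names that differ only in an ending like _2 or _b are one class to them, and where a whole thing is asked for, a point or a joint stands for the part that bears it (a point fixed in the world has none). Each returns a list of dicts, best first, with "score" (0 to 1); they miss things now and then, are a little off and sometimes report something else, mostly with a low value. They report only what shows in the picture. A call takes as long as a camera call. They do not tell look-alikes from the thing itself.
- optics.recognise(camera, label): "xy" ([column, row] in pixels, amid what is visible of it).
- optics.outline_of(camera, label): "pixels" (420x560 bool, what is visible of it) and "xy" ([column, row] in pixels, amid what is visible of it).
The state is a dict: "time": time; "joint_pos": joint angles; "qd": joint speeds; "joint_efforts": joint torques, N m; "tcp_pos": TCP position; "tcp_rot": TCP orientation; "ft_force": force on the tool from outside, world axes, zero at the start; "torque": the same for the moment, N m; "opening": finger opening in m.
Only numpy, scipy, OpenCV 4.12 (cv2) and the standard library are available. Lean on these libraries where they do the work, as an engineer would, in place of code of your own. Each camera call takes 0.05 s, during which the arm holds its last target.

## Working session

There is one attempt and no reset: what is moved stays moved. The work goes in short steps, each a Python script; the robot and the scene stay as the last script left them, time stands still between calls to the robot, and variables do not carry over. Pictures are saved under pics/ and viewed, and the job is handed in when it is done.

```bash
ls; mkdir -p pics; python3 - <<'E'
from plant import manip, eoat, sensors, optics, ticket
import cv2
for n in ("scene","top","wrist"):
    im=optics.snapshot(n); cv2.imwrite(f"pics/{n}0.png",im[:,:,::-1])
    m=optics.camera_model(n); print(n,{k:(v if not hasattr(v,'round') else v.round(4) if hasattr(v,'tolist') else round(v,2)) for k,v in m.items()})
print(sensors.read_state())
E
```

```text
pics
scene {'fx': 424.1431536411721, 'fy': 424.1431536411721, 'cx': 272.3004809164409, 'cy': 211.17106574737056, 'world_from_camera': array([[-0.5625, -0.411 ,  0.7174, -0.0722],
       [-0.8268,  0.272 , -0.4924,  0.4635],
       [ 0.0073, -0.8701, -0.4928,  0.4976],
       [ 0.    ,  0.    ,  0.    ,  1.    ]])}
top {'fx': 407.5122278268654, 'fy': 407.5122278268654, 'cx': 276.7555189253125, 'cy': 214.2380228335406, 'world_from_camera': array([[-0.0201, -0.9989,  0.0433,  0.4998],
       [-0.9997,  0.0205,  0.0106,  0.0261],
       [-0.0115, -0.043 , -0.999 ,  0.949 ],
       [ 0.    ,  0.    ,  0.    ,  1.    ]])}
wrist {'fx': 370.39574064279765, 'fy': 370.39574064279765, 'cx': 284.8009730676756, 'cy': 200.2560842378002, 'tool_from_camera': array([[ 5.000e-04, -3.149e-01,  9.491e-01, -1.421e-01],
       [-4.000e-04, -9.491e-01, -3.149e-01,  8.110e-02],
       [ 1.000e+00, -3.000e-04, -6.000e-04, -0.000e+00],
       [ 0.000e+00,  0.000e+00,  0.000e+00,  1.000e+00]])}
{'time': 0.15, 'joint_pos': array([-6.45713644e+01,  1.38234133e+01,  2.32041552e-01,  7.65013069e+01,
        1.41172958e-04,  8.99979162e+01]), 'qd': array([ 0.00535918, -0.06508796,  0.25274073,  0.0200532 ,  0.02806611,
        0.05079058]), 'joint_efforts': array([ 1.81709947e-03, -3.72635829e+01,  2.52638179e+01,  1.23749842e-02,
        1.29994614e-04, -2.30995969e-07]), 'tcp_pos': array([ 0.21449152, -0.45113431,  0.23061158]), 'tcp_rot': array([179.91064046,  89.90732118, 115.34135975]), 'ft_force': array([ 0.39535502,  0.29057895, -0.01263912]), 'torque': array([-0.01104523,  0.01893148,  0.00558533]), 'opening': 0.08542340156517249}
```

View pics/scene0.png

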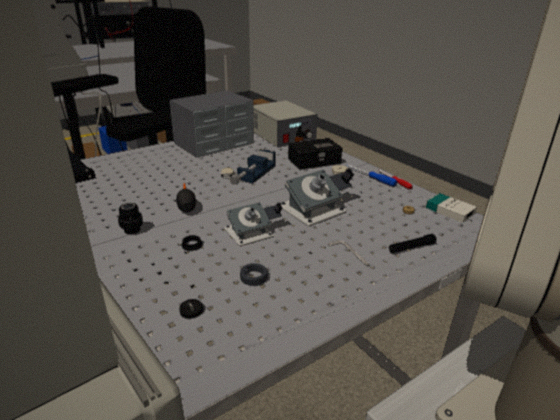

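View pics/top0.png

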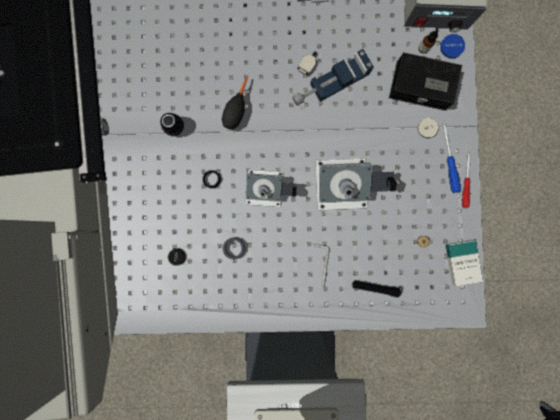

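```bash
python3 - <<'E'
from plant import manip, eoat, sensors, optics, ticket
for n in ("scene","top"):
  for l in ("spacer","shaft","shutter_grip","plain_ring","cap","lip"):
    print(n,l,[(d['score'].__round__(2),[round(float(x),1) for x in d['xy']]) for d in optics.recognise(n,l)])
E
```

```text
scene spacer [(0.6, [253.0, 275.1])]
scene shaft [(0.96, [318.1, 189.5]), (0.79, [253.9, 216.2])]
scene shutter_grip [(0.89, [342.3, 179.1]), (0.46, [276.3, 210.2])]
scene plain_ring [(0.8, [187.9, 242.1]), (0.7, [317.0, 188.3])]
scene cap [(0.74, [193.0, 307.5])]
scene lip [(0.86, [315.6, 190.1]), (0.7, [250.9, 218.3])]
top spacer [(0.6, [227.5, 245.3]), (0.51, [218.2, 178.7])]
top shaft [(0.86, [267.6, 188.2]), (0.82, [351.3, 180.7])]
top shutter_grip [(0.68, [383.6, 182.4]), (0.46, [287.1, 190.3])]
top plain_ring [(0.64, [213.5, 184.9])]
top cap [(0.78, [175.3, 254.5]), (0.3, [382.8, 179.4])]
top lip [(0.77, [352.3, 184.0]), (0.58, [268.8, 190.6])]
```

```bash
python3 - <<'E'
import cv2, numpy as np
t=cv2.imread('pics/top0.png'); s=cv2.imread('pics/scene0.png')
R=lambda im,k:cv2.resize(im,None,fx=k,fy=k,interpolation=cv2.INTER_CUBIC)
a=R(t[215:275,200:270],5.7)[:342,:399]; b=R(s[250:300,225:285],6.6)[:342,:396]
c=R(t[150:220,305:410],3.8)[:266]; d=R(s[160:225,275:365],4.3)[:266]
o=np.zeros((600,800,3),np.uint8)
for im,(y,x) in ((a,(0,0)),(b,(0,400)),(c,(334,0)),(d,(334,400))):
    im=im[:600-y,:800-x]; o[y:y+im.shape[0],x:x+im.shape[1]]=im
o=np.clip(o.astype(float)*1.6,0,255).astype(np.uint8)
cv2.imwrite('pics/crop0.png',o)
E
```

```text
(no output)
```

View pics/crop0.png

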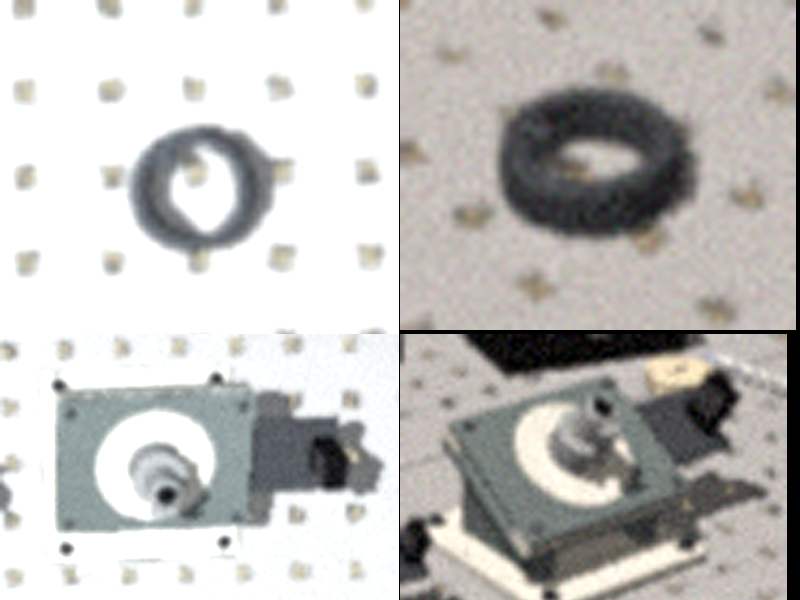

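```bash
cat > h.py <<'E'
from plant import manip, eoat, sensors, optics, ticket
import numpy as np, cv2
from scipy.spatial.transform import Rotation as Rot
def rpy(R): return Rot.from_matrix(R).as_euler('xyz',degrees=True)
def mat(e): return Rot.from_euler('xyz',e,degrees=True).as_matrix()
def camT(n,st=None):
    m=optics.camera_model(n); K=(m['fx'],m['fy'],m['cx'],m['cy'])
    if 'world_from_camera' in m: return K,np.array(m['world_from_camera'])
    st=st or sensors.read_state()
    T=np.eye(4);T[:3,:3]=mat(st['tcp_rot']);T[:3,3]=st['tcp_pos']
    return K,T@np.array(m['tool_from_camera'])
def onz(cam,px,z):
    K,T=cam; d=T[:3,:3]@np.array([(px[0]-K[2])/K[0],(px[1]-K[3])/K[1],1]); o=T[:3,3]
    return o+d*(z-o[2])/d[2]
def proj(cam,P):
    K,T=cam; p=(np.asarray(P)-T[:3,3])@T[:3,:3]
    return np.stack([K[0]*p[...,0]/p[...,2]+K[2],K[1]*p[...,1]/p[...,2]+K[3]],-1)
def tri(obs):
    A=np.zeros((3,3));b=np.zeros(3)
    for (K,T),px in obs:
        d=T[:3,:3]@np.array([(px[0]-K[2])/K[0],(px[1]-K[3])/K[1],1]);d/=np.linalg.norm(d);P=np.eye(3)-np.outer(d,d)
        A+=P;b+=P@T[:3,3]
    return np.linalg.solve(A,b)
def tool(approach,jaw):  # tool x=approach, z=jaw dir
    x=np.array(approach,float);x/=np.linalg.norm(x);z=np.array(jaw,float);z-=x*(x@z);z/=np.linalg.norm(z)
    return np.stack([x,np.cross(z,x),z],1)
E
python3 - <<'E'
from h import *
t=camT('top');s=camT('scene')
print('spacer',onz(t,(236,248),.016),onz(s,(253,275),.008))
print('plain',onz(t,(212,179),.014),'cap',onz(t,(177,256),.011))
print('shaft tri lip',tri([(t,(352.3,184)),(s,(315.6,190.1))]))
print('grip',tri([(t,(391,183)),(s,(349,174))]))
# stand base / plate corners in crop coords
for p in ((58,385),(216,378),(66,548),(224,541)): print('screw',onz(t,(305+p[0]/3.8,150+(p[1]-334)/3.8),.005))
for p in ((58,418-30),(245,385),(250,527)): print('face',onz(t,(305+p[0]/3.8,150+(p[1]-334)/3.8),.062))
print(sensors.read_state()['time'])
E
```

```text
spacer [0.46485676 0.13076582 0.016     ] [0.46223662 0.13884802 0.008     ]
plain [0.62479099 0.18397168 0.014     ] cap [0.44898165 0.26747963 0.011     ]
shaft tri lip [ 0.60484174 -0.12939372  0.04956803]
grip [ 0.59745147 -0.21494017  0.07219121]
screw [ 0.65699036 -0.06749996  0.005     ]
screw [ 0.65917501 -0.16418956  0.005     ]
screw [ 0.55686351 -0.06990584  0.005     ]
screw [ 0.5591363  -0.16614948  0.005     ]
face [ 0.64576028 -0.06180485  0.062     ]
face [ 0.64513424 -0.16921189  0.062     ]
face [ 0.56327254 -0.16962592  0.062     ]
0.75
```

```bash
python3 - <<'E'
from h import *
c,s_=np.cos(np.radians(30)),np.sin(np.radians(30))
for a in range(0,360,45):
    j=(np.cos(np.radians(a)),np.sin(np.radians(a)),0)
    q=manip.ik([.463,.134,.11],rpy(tool((0,0,-1),j)))
    print('sp',a,None if q is None else np.round(q,0))
xs=np.array([-c,0,-s_]);ys=np.array([0,-1,0]);zs=np.array([-s_,0,c]);O=np.array([.607,-.117,.062])
for a in range(0,360,30):
    j=xs*np.cos(np.radians(a))+ys*np.sin(np.radians(a))
    q=[manip.ik(O+zs*h,rpy(tool(-zs,j))) for h in (.003,.1)]
    print('sh',a,[None if x is None else np.round(x,0) for x in q])
E
```

```text
sp 0 [ 16.  17. -15.  59.   0. 106.]
sp 45 [ 16.  17. -15.  59.   0.  61.]
sp 90 [ 16.  17. -15.  59.   0.  16.]
sp 135 [ 16.  17. -15.  59.   0. -29.]
sp 180 [ 16.  17. -15.  59.   0. -74.]
sp 225 [  16.   17.  -15.   59.    0. -119.]
sp 270 [  16.   17.  -15.   59.    0. -164.]
sp 315 [ 16.  17. -15.  59.   0. 151.]
sh 0 [array([ -14.,   19.,  -31.,   11.,    7., -103.]), array([ -16.,    7.,  -31.,   24.,    8., -104.])]
sh 30 [array([ -14.,   19.,  -31.,   11.,    7., -133.]), array([ -16.,    7.,  -31.,   24.,    8., -134.])]
sh 60 [array([ -14.,   19.,  -31.,   11.,    7., -163.]), array([ -16.,    7.,  -31.,   24.,    8., -164.])]
sh 90 [array([-14.,  19., -31.,  11.,   7., 167.]), array([-16.,   7., -31.,  24.,   8., 166.])]
sh 120 [array([-14.,  19., -31.,  11.,   7., 137.]), array([-16.,   7., -31.,  24.,   8., 136.])]
sh 150 [array([-14.,  19., -31.,  11.,   7., 107.]), array([-16.,   7., -31.,  24.,   8., 106.])]
sh 180 [array([-14.,  19., -31.,  11.,   7.,  77.]), array([-16.,   7., -31.,  24.,   8.,  76.])]
sh 210 [array([-14.,  19., -31.,  11.,   7.,  47.]), array([-16.,   7., -31.,  24.,   8.,  46.])]
sh 240 [array([-14.,  19., -31.,  11.,   7.,  17.]), array([-16.,   7., -31.,  24.,   8.,  16.])]
sh 270 [array([-14.,  19., -31.,  11.,   7., -13.]), array([-16.,   7., -31.,  24.,   8., -14.])]
sh 300 [array([-14.,  19., -31.,  11.,   7., -43.]), array([-16.,   7., -31.,  24.,   8., -44.])]
sh 330 [array([-14.,  19., -31.,  11.,   7., -73.]), array([-16.,   7., -31.,  24.,   8., -74.])]<sys>:0: UserWarning: Gimbal lock detected. Setting third angle to zero since it is not possible to uniquely determine all angles.
```

```bash
python3 - <<'E'
from h import *
import pickle
c,s_=np.cos(np.radians(30)),np.sin(np.radians(30))
xs=np.array([-c,0,-s_]);ys=np.array([0,-1,0]);zs=np.array([-s_,0,c]);O=np.array([.607,-.117,.062])
D={}
def shot(k):
    manip.dwell(.15); st=sensors.read_state(); im=optics.snapshot('wrist'); D[k]=(im,camT('wrist',st)); cv2.imwrite(f'pics/{k}.png',im[:,:,::-1])
    print(k,st['time'],[ (l,[(round(float(d['score']),2),np.round(d['xy'],1)) for d in optics.recognise('wrist',l)]) for l in (('shaft','lip','shutter_grip') if k!='w3' else ('spacer',))])
manip.move_ptp(O+zs*.15+ys*.03,rpy(tool(-zs,-ys))); shot('w1')
manip.move_ptp(O+np.array([-.02,-.02,.19]),rpy(tool((0,0,-1),(0,1,0)))); shot('w2')
manip.move_ptp([.463,.134,.11],rpy(tool((0,0,-1),(0,1,0)))); shot('w3')
pickle.dump(D,open('D.pkl','wb')); print(sensors.read_state()['time'])
E
```

```text
w1 2.5583 [('shaft', [(0.84, array([511.8, 152.5])), (0.65, array([305.5, 168.7]))]), ('lip', [(0.83, array([508.9, 151.9])), (0.74, array([303.7, 171.3]))]), ('shutter_grip', [(0.86, array([469.1, 147.3])), (0.81, array([221.8, 170.2]))])]
w2 3.7917 [('shaft', [(0.93, array([293.7, 186. ])), (0.85, array([479. , 171.5])), (0.19, array([217.8, 188. ]))]), ('lip', [(0.9, array([293.9, 186.8])), (0.86, array([476.3, 176.3]))]), ('shutter_grip', [(0.87, array([431.8, 172.9])), (0.67, array([218.5, 188.1]))])]
w3 5.3917 [('spacer', [(0.97, array([298.6, 212. ]))])]
5.4917<sys>:0: UserWarning: Gimbal lock detected. Setting third angle to zero since it is not possible to uniquely determine all angles.
```

View pics/w1.png

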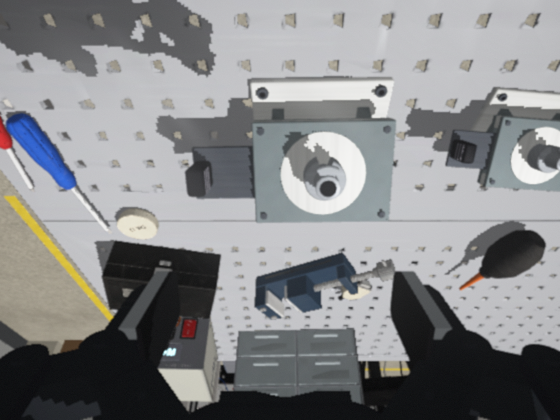

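View pics/w2.png

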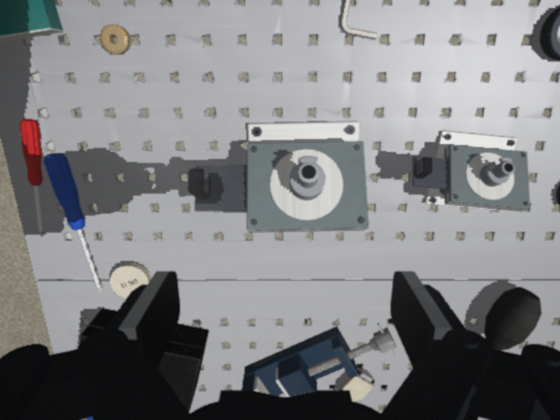

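View pics/w3.png

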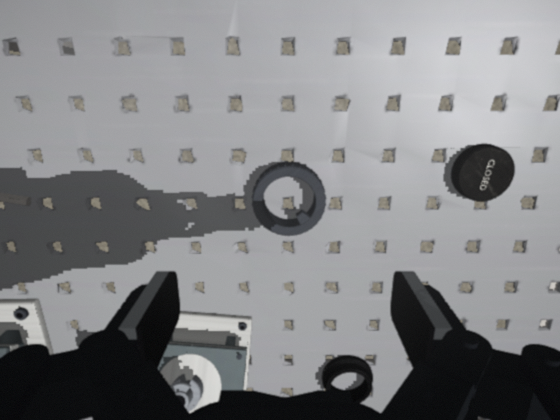

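```bash
python3 - <<'E'
import cv2,numpy as np
a=cv2.imread('pics/w3.png')[150:245,240:340]; b=cv2.imread('pics/w1.png')[105:235,180:410]
a=cv2.resize(a,None,fx=6,fy=6,interpolation=cv2.INTER_CUBIC)
a=np.clip((a/255.)**.6*255,0,255).astype(np.uint8)
cv2.imwrite('pics/c3.png',a); cv2.imwrite('pics/c1.png',cv2.resize(b,None,fx=3.4,fy=3.4,interpolation=cv2.INTER_CUBIC))
E
```

```text
(no output)
```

View pics/c3.png

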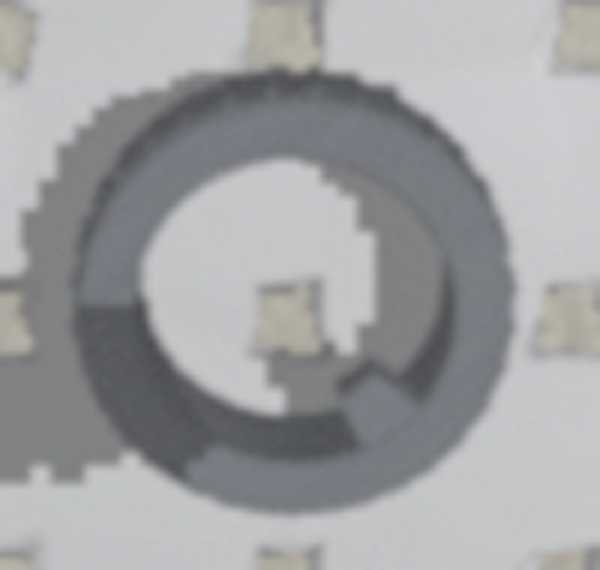

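View pics/c1.png

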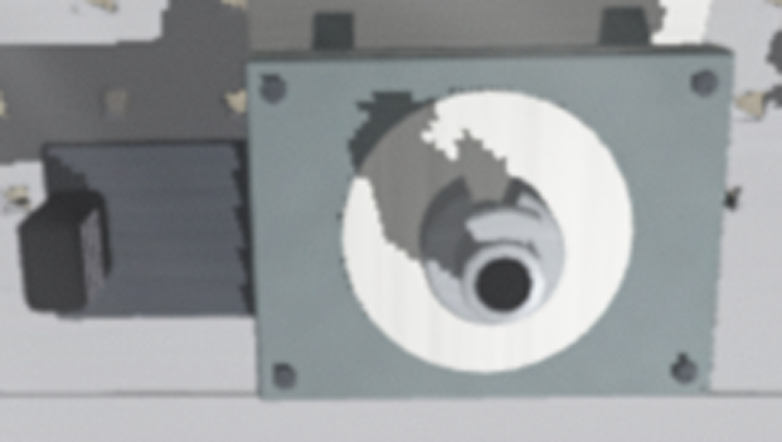

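```bash
python3 - <<'E'
import cv2,numpy as np
b=cv2.imread('pics/w2.png')[125:245,180:380]
b=cv2.resize(b,None,fx=4,fy=4,interpolation=cv2.INTER_CUBIC)
for i in range(0,800,100): cv2.putText(b,str(i),(i,475),0,.4,(0,0,255)); 
cv2.imwrite('pics/c2.png',b)
E
```

```text
(no output)
```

View pics/c2.png

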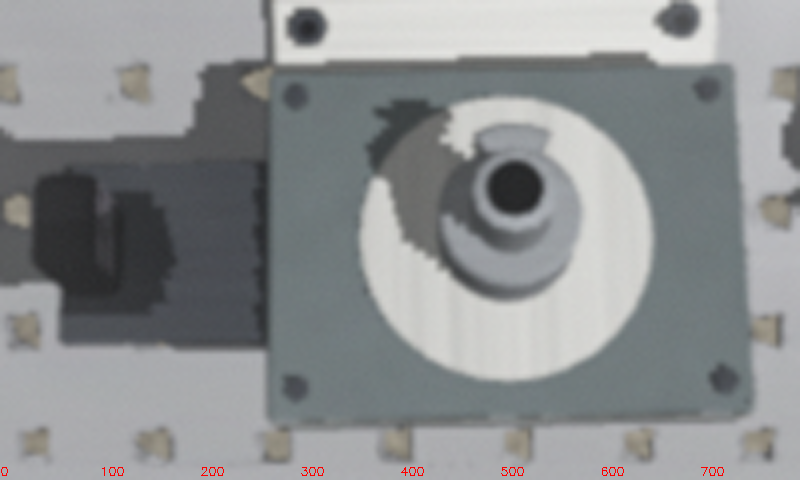

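```bash
cat > fit.py <<'E'
from h import *
import pickle
from scipy.optimize import least_squares
D=pickle.load(open('D.pkl','rb')); c1=D['w1'][1];c2=D['w2'][1];c3=D['w3'][1];t=camT('top');s=camT('scene')
def SF(yaw,tilt=30):
    return Rot.from_euler('z',yaw,degrees=True).as_matrix()@np.stack([[-np.cos(np.radians(tilt)),0,-np.sin(np.radians(tilt))],[0,-1,0],[-np.sin(np.radians(tilt)),0,np.cos(np.radians(tilt))]],1)
# local: corners order: (image top-left in w1: downslope x=+42, y=+56), top-right (+42,-56), bottom-right(-42,-56), bl(-42,+56); shaft top; 
L=np.array([[.042,.056,0],[.042,-.056,0],[-.042,-.056,0],[-.042,.056,0],[0,0,.040]])
g1=np.array([[249,58],[734,53],[713,387],[261,398],[503,285]])/3.4+[180,105]
g2=np.array([[268,66],[735,64],[751,410],[267,418],[515,187]])/4+[180,125]
if __name__=='__main__':
    for mode in (0,1,2):
        def res(p):
            z=p[3] if mode else .062; tl=p[4] if mode==2 else 30
            P=np.array([p[0],p[1],z])+L@SF(p[2],tl).T
            return np.r_[(proj(c1,P)-g1).ravel(),(proj(c2,P)-g2).ravel()]
        r=least_squares(res,[.607,-.117,0,.062,30]); print(mode,r.x.round(4),np.abs(r.fun).mean().round(2)); print(r.fun.reshape(-1,2).round(1).tolist())
    q=np.array([[344,408],[376,374],[415,403],[362,448]])/6+[240,150]
    P=np.array([onz(c3,x,.016)[:2] for x in q])
    cen=np.array([289.2,200.8]); 
    def r3(p):
        th=np.linspace(0,2*np.pi,4,endpoint=False); C=np.stack([p[0]+.025*np.cos(th),p[1]+.025*np.sin(th),0*th+.016],1)
        a=np.radians(p[2]);T=[]
        for rr,da in ((.011,-13),(.011,13),(.018,13),(.018,-13)):
            b=a+np.radians(da);T.append([p[0]+rr*np.cos(b),p[1]+rr*np.sin(b),.016])
        T=proj(c3,np.array(T))
        E=proj(c3,C)
        # order unknown: image corners 0 (inner,left) 1(inner,right-up)
        return np.r_[(T-q).ravel(), E[1,0]-(240+512/6),E[3,0]-(240+78/6),E[2,1]-(150+97/6),E[0,1]-(150+512/6)]
    r=least_squares(r3,[.463,.134,30]); print('spacer',r.x,r.fun.round(1)); print('centre at',onz(c3,cen,.016))
E
python3 fit.py
```

```text
0 [ 0.5988 -0.1169  0.8248  0.062  30.    ] 0.82
[[-1.9, -0.0], [1.8, -0.6], [-0.2, 3.3], [-1.1, 1.5], [0.6, -0.2], [-0.5, 0.1], [0.3, -1.2], [1.6, -0.1], [-0.8, -0.2], [0.1, -0.1]]
1 [ 0.6002 -0.1167  0.8414  0.0594 30.    ] 0.68
[[-1.2, -0.6], [1.0, -1.1], [-0.9, 1.9], [-0.5, 0.1], [0.5, -1.6], [0.1, 1.2], [-0.1, -0.2], [1.1, 0.2], [-0.2, 0.1], [0.1, 0.8]]
2 [ 0.6002 -0.1167  0.864   0.0593 29.1719] 0.67
[[-1.3, -0.6], [1.3, -1.2], [-1.0, 1.5], [-0.4, -0.2], [0.5, -0.9], [0.0, 0.9], [-0.0, -0.5], [1.0, 0.2], [-0.1, 0.1], [0.2, 1.3]]
spacer [ 0.46379305  0.13663233 38.57909173] [-1.  -1.8 -0.6 -0.3  0.8  0.8  0.3  0.1  1.1 -0.6  0.2  1.1]
centre at [0.46255631 0.13648429 0.016     ]
```

```bash
python3 - <<'E'
from h import *
import pickle
a=np.radians(308.6); R=tool((0,0,-1),(np.cos(a),np.sin(a),0)); p=np.array([.4634,.1366,.06])
manip.move_ptp(p,rpy(R)); p[2]=-.002
print(manip.move_l(p,feed=.12,guard=8)); print(sensors.read_state()['tcp_pos'],sensors.read_state()['joint_pos'].round(1))
eoat.close_gripper(); st=sensors.read_state(); print(st['opening'],st['ft_force'],st['time'])
p[2]=.05; manip.move_l(p,feed=.12); manip.dwell(.1)
st=sensors.read_state(); im=optics.snapshot('wrist'); pickle.dump((im,camT('wrist',st),st),open('G.pkl','wb'))
cv2.imwrite('pics/w4.png',im[:,:,::-1]); b=im[190:350,180:390,::-1]; b=cv2.resize(b,None,fx=3.7,fy=3.7,interpolation=cv2.INTER_CUBIC); cv2.imwrite('pics/c4.png',((b/255.)**.6*255).astype(np.uint8))
print(st['time'],st['tcp_pos'],st['opening'],st['joint_pos'].round(1))
E
```

```text
False
[ 0.46372457  0.13668744 -0.00173845] [ 16.4  25.5 -21.9  42.6   0.  157.8]
0.047657766686533536 [-0.90877161 -0.52805264  5.28958927] 8.7167
9.4 [0.46247283 0.13632956 0.04904379] 0.04764946801504668 [ 16.4  21.3 -18.9  49.9  -0.  157.8]<sys>:0: UserWarning: Gimbal lock detected. Setting third angle to zero since it is not possible to uniquely determine all angles.
```

View pics/c4.png

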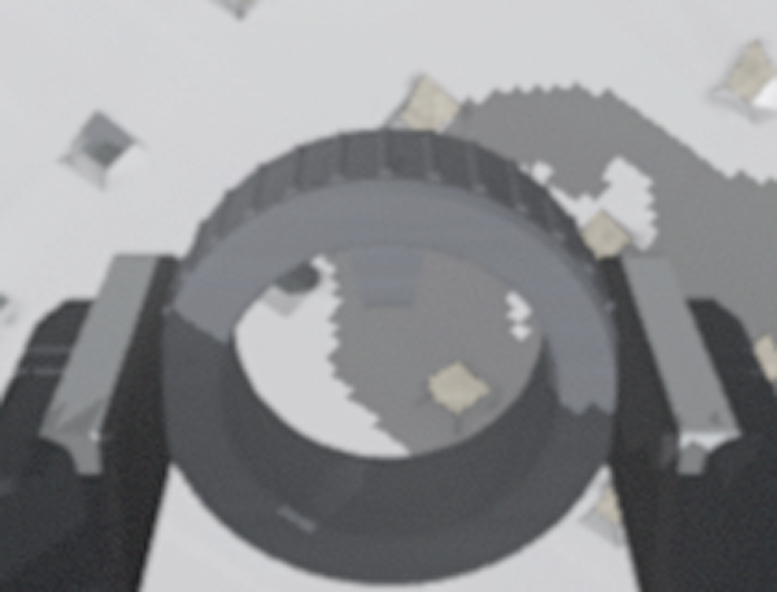

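```bash
python3 - <<'E'
from h import *
import pickle
from scipy.optimize import least_squares
im,(K,T),st=pickle.load(open('G.pkl','rb')); m=optics.camera_model('wrist'); c=(K,np.array(m['tool_from_camera']))
f=lambda u,v:np.array([180+u/3.7,190+v/3.7])
th=np.linspace(0,2*np.pi,181)
def r(p):
    P=np.stack([0*th+p[0],p[1]+.025*np.cos(th),p[2]+.025*np.sin(th)],1); e=proj(c,P)
    tab=proj(c,np.array([p[0],p[1]+.011,p[2]]))
    return np.array([e[:,0].min()-f(163,0)[0],e[:,0].max()-f(617,0)[0],e[:,1].min()-f(0,178)[1],e[:,1].max()-f(0,583)[1],tab[1]-f(0,305)[1]])
o=least_squares(r,[-.016,0,0],x_scale=.01,diff_step=1e-4); print(o.x,o.fun)
E
```

```text
[-0.01230885 -0.00271276  0.00011554] [-0.63848888  0.63843202  1.14862333 -0.56003869 -0.6646438 ]
```

```bash
python3 - <<'E'
from h import *
import pickle
from scipy.optimize import least_squares
im,(K,T),st=pickle.load(open('G.pkl','rb')); m=optics.camera_model('wrist'); c=(K,np.array(m['tool_from_camera']))
f=lambda u,v:np.array([180+u/3.7,190+v/3.7])
th=np.linspace(0,2*np.pi,181)
for x in (-.0177,-.015):
  def r(p):
    P=np.stack([0*th+x,p[0]+.025*np.cos(th),p[1]+.025*np.sin(th)],1); e=proj(c,P)
    tab=proj(c,np.array([x,p[0]+.011,p[1]]))
    return np.array([e[:,0].min()-f(163,0)[0],e[:,0].max()-f(617,0)[0],e[:,1].min()-f(0,178)[1],e[:,1].max()-f(0,583)[1],tab[1]-f(0,305)[1]])
  o=least_squares(r,[0,0],x_scale=.01,diff_step=1e-4); print(x,o.x,o.fun)
E
```

```text
-0.0177 [0.00041602 0.00010755] [-3.28559886  3.2850466  -0.57121385  2.24381348 -0.91325894]
-0.015 [-0.00114933  0.00011155] [-1.93242367  1.93212963  0.30510409  0.80870832 -0.7897926 ]
```

```bash
cat >> h.py <<'E'
c30,s30=np.cos(np.radians(30)),np.sin(np.radians(30))
YAW=0.9
SFR=Rot.from_euler('z',YAW,degrees=True).as_matrix()@np.array([[-c30,0,-s30],[0,-1,0],[-s30,0,c30]]).T
SFR=np.stack([SFR[:,0],SFR[:,1],SFR[:,2]],1)
def pose(tabdeg,h,O,yc,xu=-.0017,tab0=0.0):
    """TCP pose so that ring underside centre is at shaft z=h, tab at angle tabdeg."""
    a=np.radians(tabdeg-tab0); xs,ys,zs=SFR.T
    ty=xs*np.cos(a)+ys*np.sin(a); x=-zs; z=np.cross(x,ty); R=np.stack([x,ty,z],1)
    O=np.asarray(O)
    return O+zs*h-R@np.array([xu,yc,0]),R
E
python3 - <<'E'
from h import *
import pickle
print(SFR.round(3))
O=np.array([.599,-.117,.062])
st=sensors.read_state(); p=st['tcp_pos'].copy(); p[2]=.19; manip.move_l(p,feed=.25)
P,R=pose(-60,.12,O,-.001); manip.move_ptp(P,rpy(R)); print(sensors.read_state()['joint_pos'].round(1))
P,R=pose(-60,.052,O,-.001); print(manip.move_l(P,feed=.12,guard=8)); manip.dwell(.2)
st=sensors.read_state(); im=optics.snapshot('wrist'); pickle.dump((im,camT('wrist',st),st),open('G2.pkl','wb'))
cv2.imwrite('pics/w5.png',im[:,:,::-1]); b=im[190:350,180:390,::-1]; b=cv2.resize(b,None,fx=3.7,fy=3.7,interpolation=cv2.INTER_CUBIC); cv2.imwrite('pics/c5.png',((b/255.)**.6*255).astype(np.uint8))
print(st['time'],st['tcp_pos'],P,(mat(st['tcp_rot']).T@(st['tcp_pos']-P)*1000).round(2),st['opening'],st['ft_force'])
E
```

```text
[[-0.866  0.016 -0.5  ]
 [-0.014 -1.    -0.008]
 [-0.5    0.     0.866]]
[-17.1   3.7 -31.3  26.4   8.9  44.3]
False
12.8 [ 0.57376879 -0.11672692  0.1063941 ] [ 0.57340654 -0.11653592  0.10531108] [-0.76 -0.6   0.64] 0.04787990857571249 [-0.38420285  0.9997077  -0.26336724]
```

View pics/c5.png

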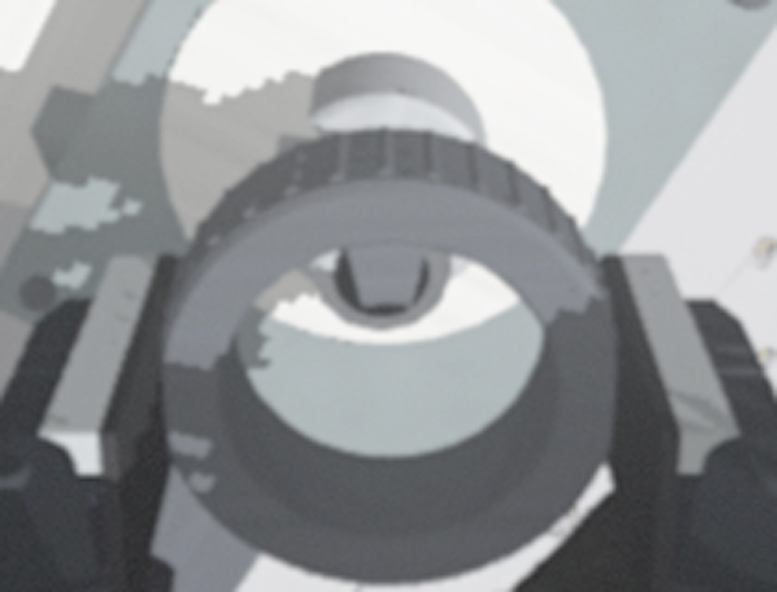

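```bash
python3 - <<'E'
from h import *
m=optics.camera_model('wrist'); K=(m['fx'],m['fy'],m['cx'],m['cy']);c=(K,np.array(m['tool_from_camera']))
g=lambda P:((proj(c,np.array(P))-[180,190])*3.7).round(0)
for x,y in ((.0157,-.0027),(.0103,.0004),(.013,-.0011)):
    print('rim',g([x,y-.009,0]),'r8',g([x,y-.008,0]),'dv/dy per mm',g([x,y+.001-.009,0])-g([x,y-.009,0]),'left',g([x,y,-.009]),g([x,y,.009]))
    print(' shoulder top edge camera side (z=20)',g([x+.02,y+.016,0]),'bottom',g([x+.04,y+.016,0]),'disc r35 far',g([x+.04,y-.035,0]))
E
```

```text
rim [390. 331.] r8 [390. 325.] dv/dy per mm [ 0. -6.] left [321. 270.] [460. 270.]
 shoulder top edge camera side (z=20) [390.  98.] bottom [390.  51.] disc r35 far [390. 344.]
rim [391. 332.] r8 [391. 325.] dv/dy per mm [ 0. -7.] left [318. 268.] [463. 268.]
 shoulder top edge camera side (z=20) [390.  91.] bottom [390.  43.] disc r35 far [390. 345.]
rim [390. 331.] r8 [390. 325.] dv/dy per mm [ 0. -6.] left [319. 269.] [462. 269.]
 shoulder top edge camera side (z=20) [390.  94.] bottom [390.  47.] disc r35 far [390. 345.]
```

```bash
python3 - <<'E'
from h import *
O=np.array([.599,-.117,.062])
P,R=pose(-60,.052,O,-.001); off=R@np.array([0,.0004,-.0005]); print('off shaft',SFR.T@off)
O2=O+off
for h in (.03,.008):
    P,R=pose(-60,h,O2,-.001); f0=sensors.read_state()['ft_force']; hit=manip.move_l(P,feed=.05,guard=6)
    st=sensors.read_state(); print(h,hit,'h now',((SFR.T@(st['tcp_pos']-P))*1000).round(2),(SFR.T@(st['ft_force'])).round(1),(SFR.T@st['torque']).round(2),st['time'])
    if hit: break
manip.dwell(.2); st=sensors.read_state();print(((SFR.T@(st['tcp_pos']-P))*1000).round(2),(SFR.T@(st['ft_force'])).round(1))
im=optics.snapshot('wrist')
cv2.imwrite('pics/w6.png',im[:,:,::-1]); b=im[190:350,180:390,::-1]; b=cv2.resize(b,None,fx=3.7,fy=3.7,interpolation=cv2.INTER_CUBIC); cv2.imwrite('pics/c6.png',((b/255.)**.6*255).astype(np.uint8))
E
```

```text
off shaft [ 6.33012702e-04 -9.64101615e-05  2.88548406e-20]
0.03 False h now [ 0.52 -0.11 -0.45] [ 0.3  0.4 -0.1] [ 0.02 -0.54 -0.06] 13.4417
0.008 True h now [-0.43  0.08  2.15] [ 1.1 -0.3  7.9] [-0.06 -0.55 -0.03] 13.8667
[-0.42  0.08  2.37] [-0.3  0.4  7.7]
```

View pics/c6.png

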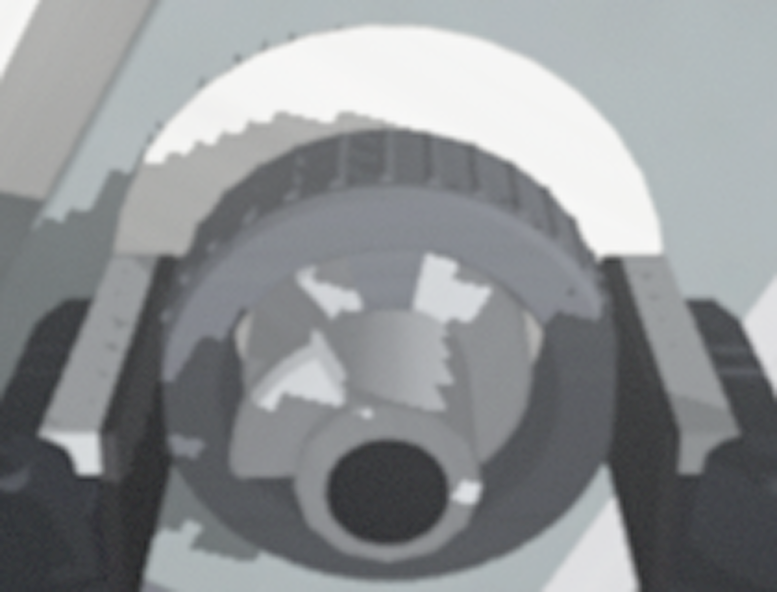

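```bash
python3 - <<'E'
from h import *
O2=np.array([.599,-.117,.062])+SFR@np.array([.00063,-.0001,0])
def go(a,h,feed=.05,guard=None):
    P,R=pose(a,h,O2,-.001); hit=manip.move_l(P,rot=rpy(R),feed=feed,guard=guard)
    st=sensors.read_state(); Rm=mat(st['tcp_rot'])
    ang=np.degrees(np.arctan2(SFR[:,1]@Rm[:,1],SFR[:,0]@Rm[:,1]))
    e=SFR.T@(st['tcp_pos']-P)*1000
    print(a,h,hit,'err',e.round(2),'ang',ang.round(1),'F',(SFR.T@st['ft_force']).round(1),'T',(SFR.T@st['torque']).round(2),round(st['time'],2)); return hit,h*1000+e[2]
go(-60,.0112)
for a in (-40,-20,0): go(a,.0112,feed=.02)
manip.dwell(.1)
hit,h=go(0,0.0,feed=.02,guard=7)
print('h',h)
E
```

```text
-60 0.0112 False err [ 0.34 -0.08 -0.39] ang -60.0 F [ 0.6 -0.6 -1. ] T [ 0.04 -0.49 -0.04] 14.37
-40 0.0112 False err [ 0.38 -0.07 -0.26] ang -40.1 F [-0.3 -0.2 -0.7] T [-0.04 -0.54 -0.02] 14.87
-20 0.0112 False err [ 0.07 -0.03 -0.07] ang -20.2 F [ 0.7 -0.3 -0.3] T [ 0.02 -0.58  0.02] 15.37
0 0.0112 False err [-0.01 -0.01 -0.  ] ang -0.2 F [ 0.2 -0.5  0. ] T [-0.01 -0.59  0.04] 15.87
0 0.0 True err [0.22 0.   1.12] ang -0.0 F [-0.5 -0.   3.9] T [-0.04 -0.31 -0.03] 16.48
h 1.121204037944059
```

```bash
cat >> h.py <<'E'
O2=np.array([.599,-.117,.062])+SFR@np.array([.00063,-.0001,0])
def go(a,h,feed=.05,guard=None,off=(0,0)):
    P,R=pose(a,h,O2,-.001); P=P+SFR@np.array([*off,0]); hit=manip.move_l(P,rot=rpy(R),feed=feed,guard=guard)
    st=sensors.read_state(); Rm=mat(st['tcp_rot'])
    ang=np.degrees(np.arctan2(SFR[:,1]@Rm[:,1],SFR[:,0]@Rm[:,1]))
    e=SFR.T@(st['tcp_pos']-P)*1000
    print(a,h,hit,'err',e.round(2),'ang',ang.round(1),'F',(SFR.T@st['ft_force']).round(1),'T',(SFR.T@st['torque']).round(2),round(st['time'],2)); return hit,h*1000+e[2]
def look(n,r=(190,350,180,390),k=3.7):
    im=optics.snapshot('wrist'); cv2.imwrite(f'pics/{n}.png',im[:,:,::-1]); b=im[r[0]:r[1],r[2]:r[3],::-1]; b=cv2.resize(b,None,fx=k,fy=k,interpolation=cv2.INTER_CUBIC); cv2.imwrite(f'pics/c_{n}.png',((b/255.)**.6*255).astype(np.uint8))
E
python3 - <<'E'
from h import *
print(go(0,-.002,feed=.02,guard=10)); manip.dwell(.2); st=sensors.read_state(); print((SFR.T@st['ft_force']).round(1),st['opening'])
look('w7')
E
```

```text
0 -0.002 True err [0.2  0.01 3.03] ang -0.1 F [0.3 0.4 6.8] T [-0.12 -0.47  0.01] 16.68
(True, np.float64(1.0308331779287916))
[-0.3  1.4  7.5] 0.048090289658918005
```

View pics/c_w7.png

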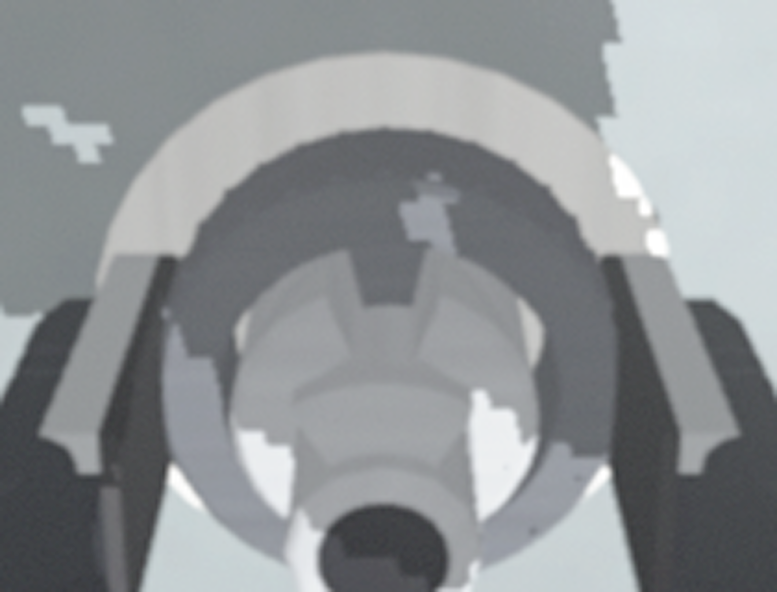

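```bash
python3 - <<'E'
from h import *
eoat.open_gripper(); manip.dwell(.2); st=sensors.read_state(); print(st['opening'],(SFR.T@st['ft_force']).round(1),st['time'])
look('w8')
E
```

```text
0.08516098360282251 [ 0.8 -0.5  0.4] 17.6
```

View pics/c_w8.png

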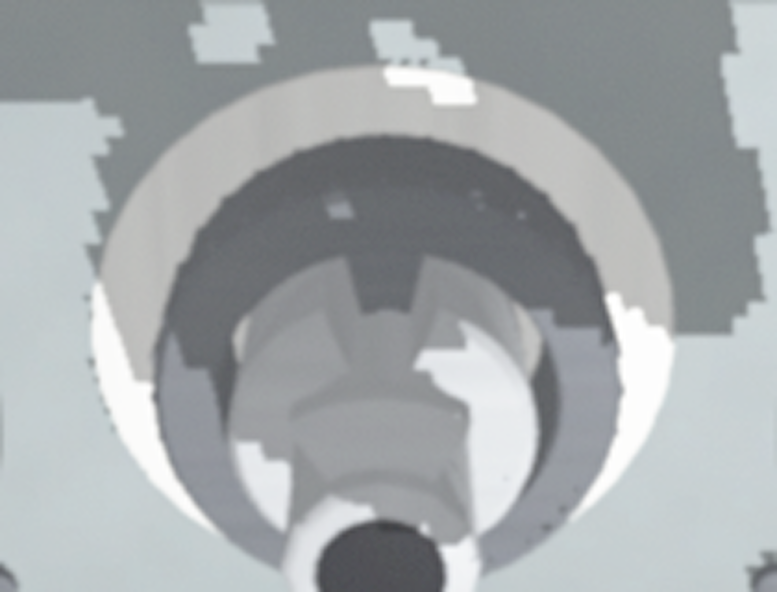

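```bash
python3 - <<'E'
from h import *
import pickle
go(0,.09,feed=.15)
P,R=pose(0,.09,O2,0,xu=0); manip.move_l(P+SFR@[0,.098,0],rot=rpy(R),feed=.15); manip.dwell(.2)
st=sensors.read_state(); look('w9',r=(130,350,130,440),k=2.55); c=camT('wrist',st); pickle.dump(c,open('c9.pkl','wb'))
print(st['time'],(SFR.T@(st['tcp_pos']-O2)*1000).round(1))
L=np.array([[x,y,.023] for x,y in ((.011,.091),(.011,.105),(-.011,.105),(-.011,.091))]+[[0,.098,.023],[0,0,.04],[.025,0,.016],[0,.025,.016],[-.025,0,.016],[0,-.025,.016]])
print(((proj(c,O2+L@SFR.T)-[130,130])*2.55).round(0).tolist())
E
```

```text
0 0.09 False err [ 0.21 -0.04 -0.16] ang -0.0 F [ 0.1 -0.  -0.1] T [-0.05 -0.49  0.04] 18.4
19.4 [ 0.1 97.  89.9]
[[420.0, 183.0], [360.0, 183.0], [361.0, 269.0], [419.0, 269.0], [390.0, 227.0], [834.0, 255.0], [805.0, 117.0], [689.0, 216.0], [778.0, 309.0], [893.0, 216.0]]
```

View pics/c_w9.png

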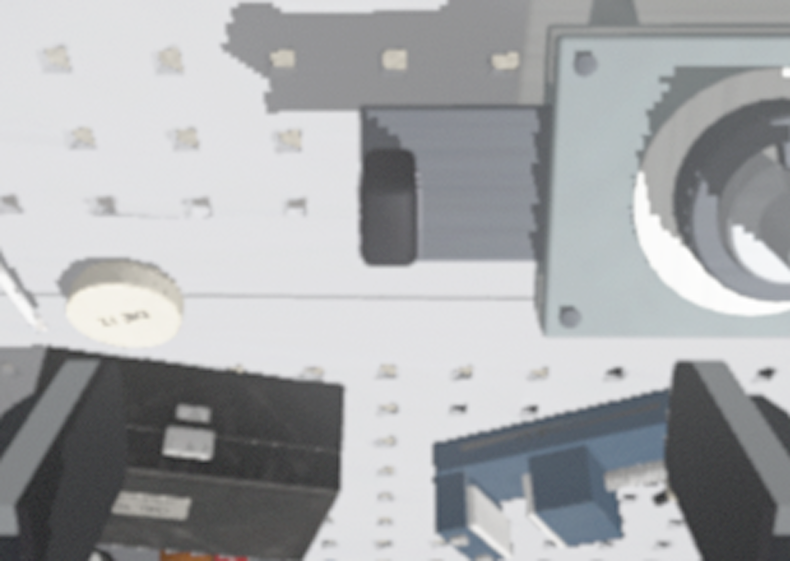

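```bash
python3 - <<'E'
from h import *
def pr(t):
    st=sensors.read_state(); print(t,(SFR.T@(st['tcp_pos']-O2)*1000).round(2),(SFR.T@st['ft_force']).round(1),st['opening'],round(st['time'],2)); return st
P,R=pose(0,.003,O2,0,xu=0); r=rpy(R)
print(manip.move_l(P+SFR@[0,.098,0],rot=r,feed=.06,guard=6)); pr('down')
eoat.close_gripper(); manip.dwell(.15); pr('closed'); look('w10',r=(130,350,130,440),k=2.55)
E
```

```text
False
down [-0.32 98.14  3.33] [ 0.2 -0.6 -0.4] 0.0854463757556233 21.05
closed [-0.   98.42  3.19] [1.2 1.5 3.5] 0.012525437225700325 21.86
```

View pics/c_w10.png

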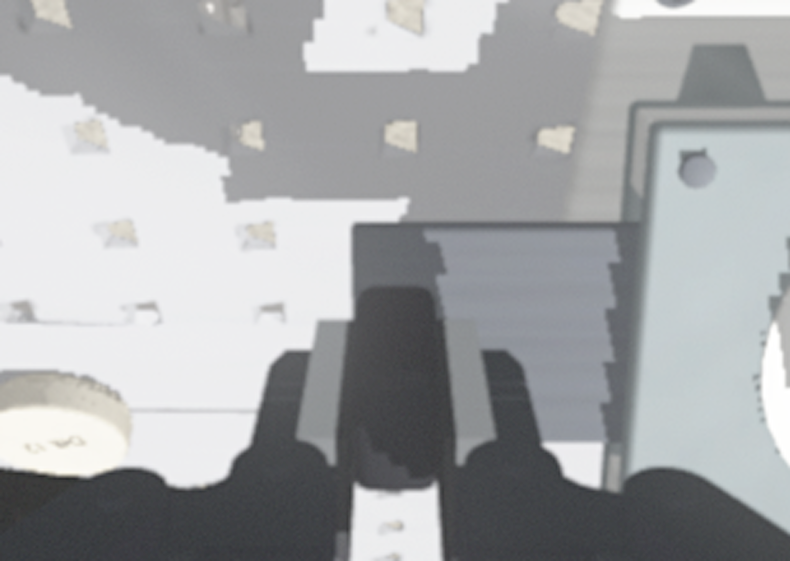

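```bash
python3 - <<'E'
from h import *
def pr(t):
    st=sensors.read_state(); print(t,(SFR.T@(st['tcp_pos']-O2)*1000).round(2),(SFR.T@st['ft_force']).round(1),round(st['opening'],4),round(st['time'],2)); return st
P,R=pose(0,.003,O2,0,xu=0); r=rpy(R)
for y in (.104,.111,.118,.1213,.1233): manip.move_l(P+SFR@[0,y,0],rot=r,feed=.03); pr(y)
manip.dwell(.3); pr('settled')
look('w11',r=(130,350,130,440),k=2.55)
E
```

```text
0.104 [-6.0000e-02  1.0417e+02  3.1500e+00] [1.5 1.4 5.3] 0.0127 22.26
0.111 [-7.0000e-02  1.1156e+02  3.1300e+00] [1.1 1.7 6.1] 0.0126 22.64
0.118 [ -0.15 118.49   3.12] [0.9 0.9 5.8] 0.0127 23.02
0.1213 [ -0.15 123.1    3.15] [2.6 4.8 4.4] 0.013 23.28
0.1233 [-1.0000e-01  1.2352e+02  3.0500e+00] [1.8 1.  6.2] 0.0127 23.53
settled [ -0.13 123.44   3.07] [1.  1.8 5. ] 0.0125 23.83
```

View pics/c_w11.png

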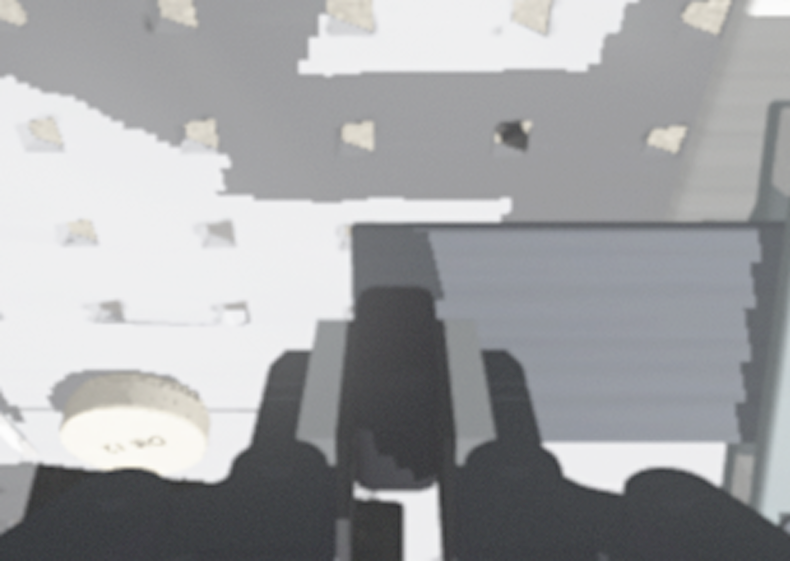

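```bash
python3 - <<'E'
from h import *
import pickle
P,R=pose(0,.003,O2,0,xu=0); r=rpy(R)
eoat.open_gripper(); st=sensors.read_state(); print((SFR.T@(st['tcp_pos']-O2)*1000).round(2),(SFR.T@st['ft_force']).round(1),st['opening'])
P,R=pose(0,.10,O2,0,xu=0); manip.move_l(P+SFR@[0,.123,0],rot=r,feed=.15)
manip.move_l(P+SFR@[0,.06,.01],rot=r,feed=.15); manip.dwell(.2)
st=sensors.read_state(); look('w12',r=(120,320,130,440),k=2.55); c=camT('wrist',st)
L=np.array([[x,y,.023] for x,y in ((.011,.116),(.011,.130),(-.011,.130),(-.011,.116))]+[[0,0,.04],[.025,0,.016],[0,.025,.016],[-.025,0,.016],[0,-.025,.016],[.011,0,.016],[0,.056,0]])
print(((proj(c,O2+L@SFR.T)-[130,120])*2.55).round(0).tolist(),st['time'])
E
```

```text
[1.000e-02 1.233e+02 2.970e+00] [ 1.  -0.1  0.5] 0.08581975352663598
[[178.0, 183.0], [122.0, 183.0], [130.0, 264.0], [184.0, 264.0], [648.0, 247.0], [632.0, 122.0], [531.0, 214.0], [618.0, 301.0], [720.0, 214.0], [628.0, 174.0], [412.0, 196.0]] 26.1583
```

View pics/c_w12.png

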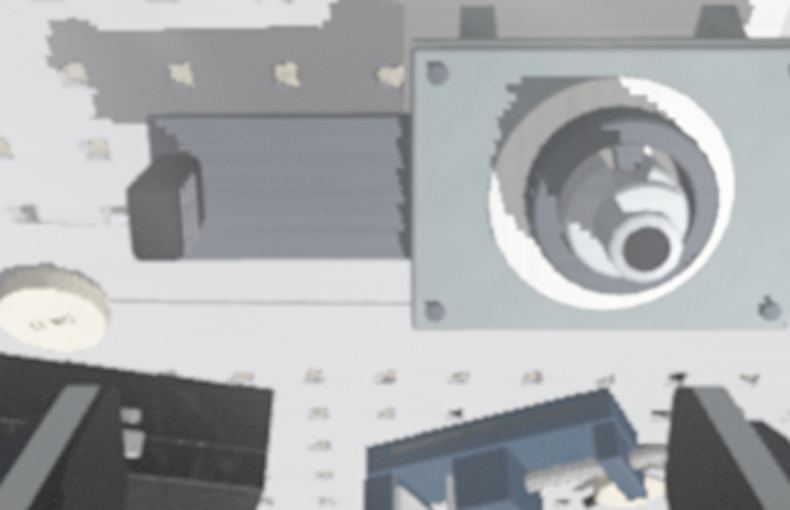

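```bash
python3 - <<'E'
from h import *
ticket.close_job(); print(sensors.read_state()['time'])
E
```

```text
the job is handed in; nothing more can be done
the job is handed in; nothing more can be done
```

The spacer is on the larger stand's shaft with its tab in the keyway. The shutter is at its second stop, and I handed the job in after about 26 s of robot time; no verdict was reported.

- **Spacer:** It went over the shaft with its tab 60° to one side of the lip and came to rest on the shoulder about 10.3 mm above the face. I then turned it under the lip, and it dropped to a firm stop.
- **Shutter:** I pulled it 25.0 mm by gripper position and felt it draw in at the detent near the end. In the last picture, the grip stands within about 1 mm of where a 25 mm pull should put it.
- **Last picture:** It shows the tab in the keyway and the spacer centred on the shaft. The gripper is clear of everything.
- **Plain ring and cap:** I never reached for either one and did not photograph them again at the end.

Two checks did not agree exactly:

- **Spacer depth:** By gripper position the spacer dropped about 9.3 mm, not the nominal 10 mm. I put the gap down to measurement error, and it is inside the 3 mm tolerance. I did not confirm with a side view that the underside touches the face.
- **Wrist camera:** It placed the held ring about 5 mm too far away. I therefore lined the ring up by its position relative to the shaft within the same picture.

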